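# Return four valve parts to their matching nests

## Task

Put the four valve parts standing about the test bench into the four white nests, each in the nest whose recess has its outline and size: large round coil, small round cap, square block, angle bracket (oblong foot, either way round). Set each down flat on the floor of its recess without dropping it, and leave the pressure gauge where it is. Once the angle bracket is in its nest, let go, lift well clear, then press down from above on the top of its upright with the closed fingertips for a moment to check that it does not rock.

Things in the scene. Friction and masses are not known exactly. Their poses are not given: they have to be found in the camera images.
- coil: Solenoid coil: upright black cylinder, diameter 52 mm, height 44 mm, with a thin steel band near the foot and a small steel disc on top; about 0.3 kg. Origin: centre of the underside; z up.
- cap: End cap: upright plain steel cylinder, diameter 34 mm, height 42 mm; about 0.22 kg. Origin: centre of the underside; z up.
- block: Valve block: aluminium, 44 x 44 x 48 mm high, small bolt holes in its top corners and a round brass-rimmed port in the middle; about 0.26 kg. Origin: centre of the underside; x and y square to the side faces, z up.
- bracket: Grey cast angle bracket on its foot, 0.18 kg. Foot 60 (its x) x 40 (its y) x 12 mm high. At its -x end an upright 14 mm thick (x -30 to -16 mm), 40 mm wide (y), top 52 mm above the underside (press at x -23 mm, y 0); an 8 mm thick rib (y -4 to 4 mm) runs down to x +18 mm. Grip it across the 40 mm width at about x -20 mm. Origin: centre of the underside of the foot; z up.
- nest_large_round: Nest of the coil: round recess, diameter 66 mm. A fixed white plastic slab, 88 mm (its x) x 76 mm (its y) x 12 mm high, standing on the bench, with a central open recess 8 mm deep (its flat grey floor is 4 mm above the bench). Origin: centre of the underside; z up.
- nest_small_round: Nest of the cap: round recess, diameter 48 mm. A fixed white plastic slab, 88 mm (its x) x 76 mm (its y) x 12 mm high, standing on the bench, with a central open recess 8 mm deep (its flat grey floor is 4 mm above the bench). Origin: centre of the underside; z up.
- nest_square: Nest of the block: square recess 58 x 58 mm, sides along its x and y. A fixed white plastic slab, 88 mm (its x) x 76 mm (its y) x 12 mm high, standing on the bench, with a central open recess 8 mm deep (its flat grey floor is 4 mm above the bench). Origin: centre of the underside; z up.
- nest_oblong: Nest of the bracket: oblong recess 74 (its x) x 54 (its y) mm. A fixed white plastic slab, 88 mm (its x) x 76 mm (its y) x 12 mm high, standing on the bench, with a central open recess 8 mm deep (its flat grey floor is 4 mm above the bench). Origin: centre of the underside; z up.
- gauge: Pressure gauge lying on its back among the parts: steel disc, diameter 50 mm, 28 mm high, white dial on top, brass stem reaching 40 mm from the centre along its x. Not to be disturbed. A loose nut and a brass fitting, up to 28 mm high, also stand between the parts. Origin: centre of the underside; z up.
Things that resemble listed ones, but are neither listed nor needed, are in the scene too. Leave any brown look-alike of the block alone. Leave any green look-alike of the bracket alone.

How it is judged (in metres and radians):
On the way, in this order (a step that is already met when the one before it is completed fails the run):
1. the bracket sits flat in the oblong nest, released, the gripper's TCP more than 80 mm from the centre of its foot (horizontal distance between bracket and nest_oblong below 0.012 m and z of bracket in the frame of nest_oblong below 0.007 m and angle between bracket's own z axis and vertical below 0.06 rad and contact force between the fingers and bracket below 0.1 N and distance between the grasp point and bracket above 0.08 m), for 0.1 s.
2. the fingers press on the bracket from above with more than 1.5 N (TCP more than 55 mm above its underside) while it sits flat in the nest (horizontal distance between bracket and nest_oblong below 0.012 m and z of bracket in the frame of nest_oblong below 0.007 m and angle between bracket's own z axis and vertical below 0.06 rad and contact force between the fingers and bracket above 1.5 N and z of the grasp point in the frame of bracket above 0.055 m), for 0.06 s.
At the end, for the whole second after the job is handed in: Each part stands released and at rest in its own nest: its origin within 12 mm (horizontally) of the nest's centre, its underside less than 7 mm above the nest's underside (flat on the recess floor, which is at 4 mm), tilted less than 0.06 rad; the gauge is within 20 mm of where it started (horizontal distance between coil and nest_large_round below 0.012 m and z of coil in the frame of nest_large_round below 0.007 m and angle between each of coil, cap, block, bracket's own z axis and vertical below 0.06 rad and contact force between the fingers and coil below 0.1 N and linear speed of each of coil, cap, block, bracket below 0.02 m/s and horizontal distance between cap and nest_small_round below 0.012 m and z of cap in the frame of nest_small_round below 0.007 m and contact force between the fingers and cap below 0.1 N and horizontal distance between block and nest_square below 0.012 m and z of block in the frame of nest_square below 0.007 m and contact force between the fingers and block below 0.1 N and horizontal distance between bracket and nest_oblong below 0.012 m and z of bracket in the frame of nest_oblong below 0.007 m and contact force between the fingers and bracket below 0.1 N and distance of gauge from where it was at the start of the episode below 0.02 m); the robot touches nothing.
It fails at once if the gauge is pushed more than 20 mm (distance of gauge from where it was at the start of the episode above 0.02 m).
It fails at once if the coil is dropped (moves faster than 0.8 m/s out of the fingers: a fall of about 30 mm) (linear speed of coil above 0.8 m/s and contact force between the fingers and coil below 0.1 N).
It fails at once if the cap is dropped (moves faster than 0.8 m/s out of the fingers: a fall of about 30 mm) (linear speed of cap above 0.8 m/s and contact force between the fingers and cap below 0.1 N).
It fails at once if the block is dropped (moves faster than 0.8 m/s out of the fingers: a fall of about 30 mm) (linear speed of block above 0.8 m/s and contact force between the fingers and block below 0.1 N).
It fails at once if the bracket is dropped (moves faster than 0.8 m/s out of the fingers: a fall of about 30 mm) (linear speed of bracket above 0.8 m/s and contact force between the fingers and bracket below 0.1 N).
It also fails if it takes over 109 s, if anything falls off the work surface, if the arm or the gripper's body presses on something with over 40 N, if the wrist force passes 120 N, or if a joint passes its speed limit or range.

## Robot

A 7-joint arm with a two-finger parallel gripper is mounted at the origin on the work surface. World frame = base frame: x ahead of the robot, y to its left, z up, the work surface at z = 0. Lengths are in m, angles in degrees, forces in N, time in s.
With the tool pointing down it reaches from about 0.35 to 0.9 m from the base axis. Payload 19.9 kg.
Tool frame: the origin (TCP) lies between the finger pads, 19 mm behind the fingertips; this is the grasp point; z points along the fingers, y is the line along which they close (so a half turn about z gives the same grasp; the last joint's range is limited). The gripper opens to 94 mm and grips with 3 to 60 N. Pads are 16 mm wide; open, the fingers measure 119 mm over their backs; the gripper's body (75 mm by 177 mm) begins 78 mm behind the grasp point.
Start: joints at [-73.768, 23.915, -0.59, 92.452, 0.269, 63.638, -3.037], TCP at [0.199, 0.592, 0.224] pointing down, gripper open.
Joint ranges: [-161.28, 161.28], [-22.2, 115.67], [-73.04, 71.86], [3.21, 147.25], [-68.34, 248.33], [10.77, 114.83], [-161.83, 161.83]. Speed limits (degrees/s): [108.29, 108.29, 136.94, 136.94, 172.46, 172.46, 172.46].

## Interface

Orientations are given as a 3x3 rotation matrix whose columns are the frame's x, y, z axes.
In Python, from bench import * gives the robot as it stands. The module is installed in compiled form; this text tells all that it offers.
- The arm moves only by the shell command python3 -m jog 'ROWS' [FORCE]. ROWS is JSON, a list of rows, each a list of 7 numbers: the shift along the tool's x, y, z in m, then the turn, a rotation vector about the tool's x, y, z in degrees, then the finger opening in m, from 0 to 0.094. In form: [[dx, dy, dz, ax, ay, az, jaw], ...]. A call has 1 to 20 rows; each row shifts and turns the commanded pose from where the row before left it, along the tool's axes as they then stand; what a row does not reach is not made up. A row lasts 1/12 s, in which the tool goes at most 41.7 mm and 7.16 degrees, less where a joint would pass 70% of its speed; a pose out of reach is approached as far as the arm can. A call with a gripper value outside its range is refused whole. The fingers move at their own pace and stop on an object; FORCE is the grip in N (left out, the last holds). Time passes only in rows, so rows that do not move let the fingers close. It gives the time, the measured TCP pose, the force, the opening and the grip force at its end, in the units of the state.
- sense(): the state, without advancing time (a new reading comes with each control period).
- capture(name): name is "side" or "top"; returns a dict with "color" (400x640x3 uint8, blue, green, red), "fx", "fy", "cx", "cy" (pixels), "dist" ([k1, k2, p1, p2, k3] as OpenCV has them; the pictures are not rectified), "world_from_camera" (4x4, takes a point from camera to world coordinates). Camera axes: x right, y up, looking along -z (the intrinsics and any distortion apply to the point x, -y, -z); pixel columns grow to the right and rows downward; lengths in m; the calibration is good to about 2 mm. A picture is of the moment at which its call begins. There is no depth.
- finish_job(): hands the job in; it is judged then, once.
The state is a dict: "clock": time; "q": joint angles; "joint_vel": joint speeds; "joint_efforts": joint torques, N m; "tool_pos": TCP position; "orientation": TCP orientation; "force": force on the tool from outside, world axes, zero at the start; "ft_torque": the same for the moment, N m; "finger_gap": finger opening in m; "grasp_force": force on a finger pad.
Only numpy, scipy, OpenCV 4.12 (cv2) and the standard library are available. Lean on these libraries where they do the work, as an engineer would, in place of code of your own. Each camera call takes 0.05 s, during which the arm holds its last target. There are 200 camera calls.

## Working session

There is one attempt and no reset: what is moved stays moved. The work goes in short steps, Python scripts to look and compute and a shell command to move; the robot and the scene stay as the last step left them, time stands still between calls to the robot, and variables do not carry over. Pictures are saved under pics/ and viewed, at most 14 in all, crops included, and the job is handed in when it is done.

```bash
mkdir -p pics; python3 - <<'E'
from bench import *
import cv2, numpy as np
s=sense(); print(s)
for n in("top","side"):
    c=capture(n); cv2.imwrite(f"pics/{n}0.png",c["color"]); np.save(f"pics/{n}0.npy",c,allow_pickle=True)
    print({k:v for k,v in c.items() if k!="color"})
E
```

```text
{'clock': 0.0, 'q': array([-73.76802469,  23.94697458,  -0.59020273,  92.48643724,
         0.27046215,  63.63953586,  -3.03805898]), 'joint_vel': array([-0.07592789, -0.01082555, -0.07682193, -0.06039964,  0.02969492,
        0.03377363, -0.14249842]), 'joint_efforts': array([ 1.67123264e-03, -8.51254821e+01,  6.39853533e-01, -4.25979316e+01,
       -4.88001213e-02,  1.87175197e-02,  9.11488451e-05]), 'tool_pos': array([0.1993499, 0.5919631, 0.2236302]), 'orientation': array([[-9.47711402e-01,  3.19128522e-01, -2.91048957e-04],
       [ 3.19128635e-01,  9.47710629e-01, -1.21564135e-03],
       [-1.12115638e-04, -1.24495923e-03, -9.99999219e-01]]), 'force': array([0.65839603, 0.12497177, 0.00623282]), 'ft_torque': array([ 0.00962701,  0.03553275, -0.01389585]), 'grasp_force': 0.0, 'finger_gap': 0.0940214414821845}
{'fx': 384.0911846744419, 'fy': 384.0911846744419, 'cx': 323.8450236822765, 'cy': 197.81107874513182, 'dist': array([0.0119421, 0.       , 0.       , 0.       , 0.       ]), 'world_from_camera': array([[-8.68010849e-03,  9.97945989e-01, -6.34701417e-02,
         5.16788921e-01],
       [-9.99962132e-01, -8.62294718e-03,  1.17447730e-03,
         1.93319072e-02],
       [ 6.24765228e-04,  6.34779328e-02,  9.97983047e-01,
         8.43424346e-01],
       [ 0.00000000e+00,  0.00000000e+00,  0.00000000e+00,
         1.00000000e+00]])}
{'fx': 449.96432694642385, 'fy': 449.96432694642385, 'cx': 322.40629789715416, 'cy': 212.95814305541492, 'dist': array([0.02592818, 0.        , 0.        , 0.        , 0.        ]), 'world_from_camera': array([[ 0.97841255,  0.115853  , -0.17113436,  0.42026168],
       [-0.20664647,  0.53854021, -0.81686699, -0.85136351],
       [-0.00247376,  0.83459722,  0.55085511,  0.59870139],
       [ 0.        ,  0.        ,  0.        ,  1.        ]])}
```

View pics/top0.png

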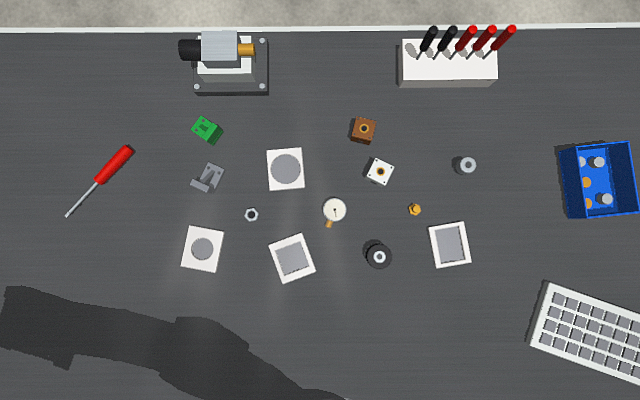

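View pics/side0.png

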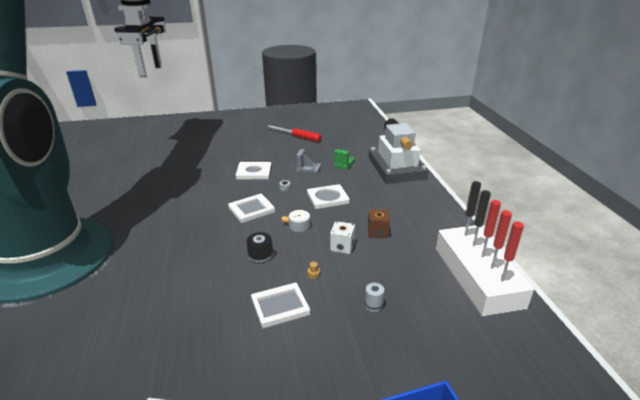

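The top view shows the coil at (378,256), cap (467,165), block (380,171), bracket (207,178) and gauge (334,210). The nests are large round (285,168), small round (202,249), square (292,258) and oblong (449,245). The side view shows the same layout: bracket (307,162), block (342,237), coil (259,247), cap (374,296), oblong nest (280,305). I'll enlarge both.

```bash
cat > h.py <<'E'
import cv2, numpy as np
def load(n): return np.load(f"pics/{n}.npy",allow_pickle=True).item()
def ray(c,uv):
    uv=np.array(uv,float).reshape(-1,1,2)
    K=np.array([[c["fx"],0,c["cx"]],[0,c["fy"],c["cy"]],[0,0,1]])
    p=cv2.undistortPoints(uv,K,c["dist"])[:,0]
    d=np.c_[p[:,0],-p[:,1],-np.ones(len(p))]
    T=c["world_from_camera"]; return T[:3,3],d@T[:3,:3].T
def plane(c,uv,z):
    o,d=ray(c,uv); return o+d*((z-o[2])/d[:,2])[:,None]
def tri(c1,u1,c2,u2):
    o1,d1=ray(c1,u1);o2,d2=ray(c2,u2);out=[]
    for a,b in zip(d1,d2):
        t=np.linalg.lstsq(np.c_[a,-b],o2-o1,rcond=None)[0]
        p,q=o1+a*t[0],o2+b*t[1]; out.append([*(p+q)/2,np.linalg.norm(p-q)])
    return np.array(out)
E
python3 - <<'E'
from h import *
t=load("top0")["color"];s=load("side0")["color"]
cv2.imwrite("pics/tc.png",cv2.resize(t[110:290,172:492],None,fx=2.5,fy=2.5,interpolation=cv2.INTER_CUBIC))
cv2.imwrite("pics/sc.png",cv2.resize(s[140:335,220:400],None,fx=3,fy=3,interpolation=cv2.INTER_CUBIC))
E
```

```text
(no output)
```

View pics/tc.png

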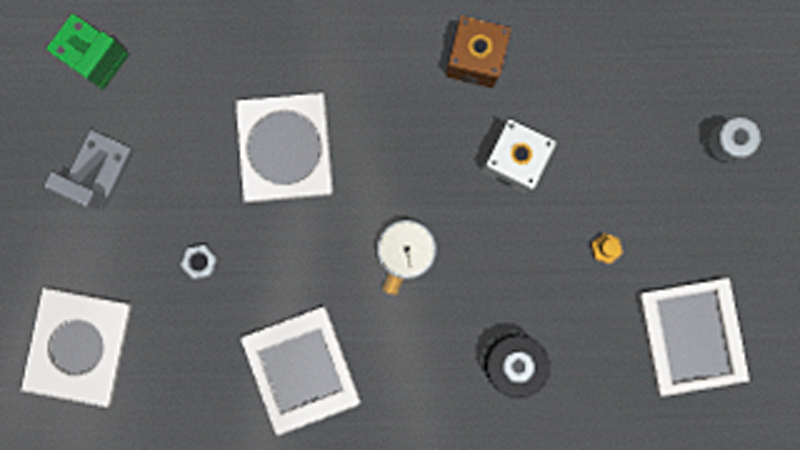

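View pics/sc.png

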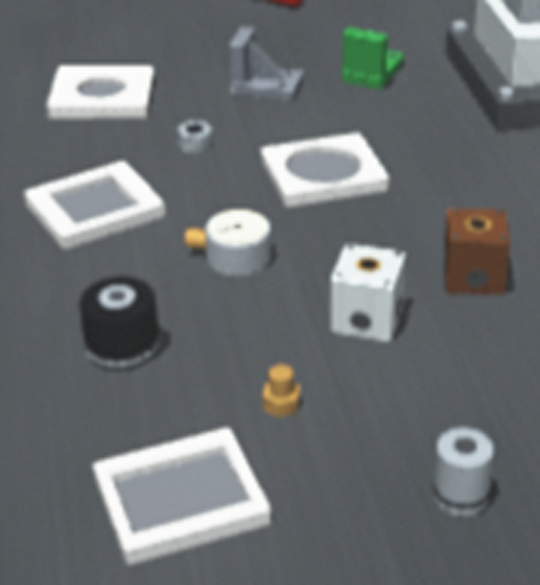

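The crops are clear. In top-crop pixels (2.5x, offset 172,110) the coil disc is at (518,367), the cap hole at (740,137), the block port at (521,153), and the bracket upright at about (70,189) with the foot reaching (110,150). The recess shapes match the nest assignment. Next I'll refine these with masks and triangulate.

```bash
cat > m.py <<'E'
from h import *
T,S=load("top0"),load("side0")
def blob(c,lo,hi,seed,r,sat=40):
    im=c["color"]; hsv=cv2.cvtColor(im,cv2.COLOR_BGR2HSV); g=hsv[...,2]
    m=((g>=lo)&(g<=hi)&(hsv[...,1]<sat)).astype(np.uint8)
    w=np.zeros_like(m); cv2.circle(w,tuple(map(int,seed)),r,1,-1); m&=w
    cs,_=cv2.findContours(m,cv2.RETR_EXTERNAL,cv2.CHAIN_APPROX_NONE)
    k=max(cs,key=cv2.contourArea); M=cv2.moments(k)
    return k[:,0].astype(float),(M["m10"]/M["m00"],M["m01"]/M["m00"]),M["m00"]
nests=dict(large=((286,168),(327,195)),small=((202,249),(253,169)),square=((292,258),(251,207)),oblong=((450,245),(280,303)))
for n,(a,b) in nests.items():
    k,ce,ar=blob(T,205,255,a,34)
    W=plane(T,k,.012)[:,:2].astype(np.float32); R=cv2.minAreaRect(W*1000)
    f,fc,fa=blob(T,110,190,a,24); F=plane(T,f,.004)[:,:2].astype(np.float32)*1000; RF=cv2.minAreaRect(F)
    f2,fc2,_=blob(S,110,190,b,26 if n=="oblong" else 20)
    print(n,"slab",np.round(R[0],1),np.round(R[1],1),round(R[2],1),"floor",np.round(RF[0],1),np.round(RF[1],1),round(RF[2],1),"tri",np.round(tri(T,[fc],S,[fc2])*1000,1))
    # slab in side
    k2,c2,_=blob(S,170,255,b,40); 
for n,a,b in [("coil",(518,367),(117,296)),("cap",(740,137),(465,444)),("block",(521,153),(369,264)),
  ("br_up_end1",(46,184),(248,31)),("gauge",(406,248),(238,224))]:
    u=(a[0]/2.5+172-.3,a[1]/2.5+110-.3); v=(b[0]/3+220-.33,b[1]/3+140-.33)
    print(n,np.round(u,1),np.round(v,1),np.round(tri(T,[u],S,[v])*1000,1))
k,ce,ar=blob(T,190,255,(380,171),17); W=plane(T,k,.048)[:,:2].astype(np.float32)*1000; print("block",cv2.minAreaRect(W))
for lo in(60,75,90):
    k,ce,ar=blob(T,lo,205,(467,165),11); print("cap",cv2.minEnclosingCircle(plane(T,k,.042)[:,:2].astype(np.float32)*1000),ar)
for lo in(85,95,110):
    k,ce,ar=blob(T,lo,200,(207,178),22); W=plane(T,k,.0)[:,:2].astype(np.float32)*1000; print("bracket z0",cv2.minAreaRect(W),ar)
cv2.imwrite("pics/br.png",np.hstack([cv2.resize(T["color"][155:200,182:232],None,fx=8,fy=8,interpolation=2),cv2.resize(S["color"][143:183,290:340],(400,360),interpolation=2)]))
E
python3 m.py
```

```text
large slab [634.5 102.4] [87.8 75.6] 4.7 floor [635.6 102.2] [63.8 64.3] 89.7 tri [[633.8 102.4   9.3   1.9]]
small slab [463.  281.6] [75.3 87.9] 78.5 floor [462.4 284.5] [45.7 45.2] 89.5 tri [[460.9 282.5   9.2   3.5]]
square slab [441.1  88.4] [88.4 75.8] 20.1 floor [439.8  89.2] [58.2 59.4] 20.0 tri [[439.6  88.9   9.7   1.4]]
oblong slab [ 467.1 -251. ] [88.3 76.5] 9.5 floor [ 466.3 -253.9] [73.7 53.8] 9.5 tri [[ 465.9 -251.5    8.6    2.1]]
coil [378.9 256.5] [258.7 238.3] [[444.9 -94.2  44.    0.8]]
cap [467.7 164.5] [374.7 287.7] [[ 634.8 -283.9   42.5    0.8]]
block [380.1 170.9] [342.7 227.7] [[622.  -99.2  48.1   1. ]]
br_up_end1 [190.1 183.3] [302.3 150. ] [[601.7 296.4  46.    3.1]]
gauge [334.1 208.9] [299.  214.3] [[544.1  -3.   30.4   1.4]]
block ((622.3807983398438, -99.11650085449219), (42.80949783325195, 43.244544982910156), 62.71687316894531)
cap ((634.209716796875, -282.68072509765625), 23.263935089111328) 338.0
cap ((634.209716796875, -282.68072509765625), 23.263935089111328) 295.0
cap ((633.8490600585938, -282.6561279296875), 22.902780532836914) 204.0
bracket z0 ((616.576904296875, 275.54766845703125), (96.59135437011719, 95.23135375976562), 9.753973960876465) 1454.0
bracket z0 ((609.7900390625, 269.7052307128906), (77.8812026977539, 89.9124984741211), 61.606964111328125) 651.0
bracket z0 ((623.6953125, 266.51373291015625), (39.76558303833008, 47.26618957519531), 63.88896942138672) 267.0
```

View pics/br.png

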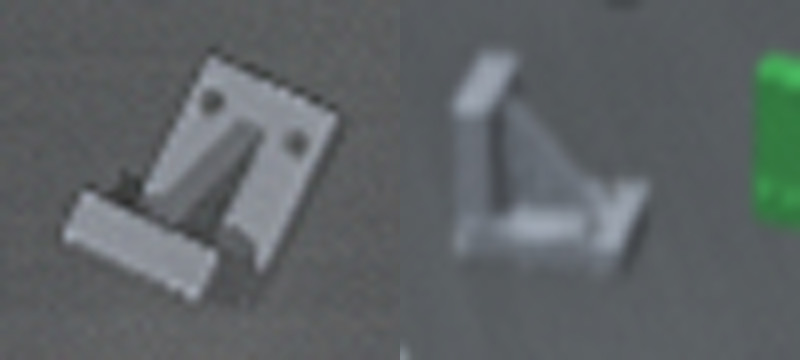

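The bracket crops (8x, offset 182,155) show the upright-top corners at (85,192), (218,255), (200,300) and (65,238), and the far foot-top corners at (208,58) and (338,115). In the side crop the upright-top corners are at (86,52), (119,58), (87,113) and (53,106).

```bash
python3 - <<'E'
from h import *
T,S=load("top0"),load("side0")
t=lambda P:np.array(P)/8+[182,155]-.44
u=t([(85,192),(218,255),(200,300),(65,238)]).mean(0)
v=(np.array([(86,52),(119,58),(87,113),(53,106)])/[8,9]+[290,143]-.44).mean(0)
print("upright top tri",np.round(tri(T,[u],S,[v])*1000,1))
U=plane(T,t([(85,192),(218,255),(200,300),(65,238)]),.052)[:,:2]*1000; F=plane(T,t([(208,58),(338,115)]),.012)[:,:2]*1000
print(U.round(1),U.mean(0),F.round(1),F.mean(0))
# opposite-end directions
d=F.mean(0)-U.mean(0); print("axis via centres",np.degrees(np.arctan2(d[1],d[0])),np.hypot(*d),"(expect 53)")
for e in(U[1]-U[0],U[2]-U[3],F[1]-F[0]): print("axis via edge",np.degrees(np.arctan2(e[1],e[0]))+90,np.hypot(*e))
E
```

```text
upright top tri [[594.7 275.7  51.4   1. ]]
[[609.4 290.3]
 [592.7 255.8]
 [581.1 260.4]
 [597.5 295.3]] [595.164315   275.44984384] [[650.5 271. ]
 [634.5 235.6]] [642.49921656 253.31959197]
axis via centres -25.05726631074162 52.252664564659476 (expect 53)
axis via edge -25.774300809972786 38.262514688838095
axis via edge -25.08555747014168 38.57720343348685
axis via edge -24.176679606108834 38.86291263472282
```

```bash
cat > go.py <<'E'
# usage: go.py x y z yaw(tool y axis, deg, mod 180) [rows]
import sys,math
from bench import *
import numpy as np
from scipy.spatial.transform import Rotation as R
x,y,z,yaw=map(float,sys.argv[1:5]); s=sense(); M=np.array(s["orientation"])
a=math.degrees(math.atan2(M[1,1],M[0,1])); w=(yaw-a+90)%180-90
c,sn=math.cos(math.radians(a+w)),math.sin(math.radians(a+w))
G=np.array([[-sn,c,0],[c,sn,0],[0,0,-1.]])   # x,y,z columns of a down tool
rv=R.from_matrix(M.T@G).as_rotvec(degrees=True); d=G.T@(np.array([x,y,z])-s["tool_pos"])
n=int(sys.argv[5]) if len(sys.argv)>5 else max(1,math.ceil(np.linalg.norm(d)/.03))
print("turn first",rv.round(2),"rows",math.ceil(abs(rv[2])/7),"| then shift",d.round(4),"=",n,"x",(d/n).round(4),"| q7",s["q"][6].round(1),"t",s["clock"],"gap",s["finger_gap"],"F",np.round(s["force"],1))
E
python3 go.py .598 .274 .13 65
```

```text
turn first [-0.06  0.01  6.39] rows 1 | then shift [-0.4957 -0.1198  0.0937] = 18 x [-0.0275 -0.0067  0.0052] | q7 -3.0 t 0.1 gap 0.09345271534725903 F [ 0.3 -0.8 -0.3]
```

```bash
python3 -m jog '[[0,0,0,0,0,6.4,0.075],[-0.0275,-0.0067,0.0052,0,0,0,0.075],[-0.0275,-0.0067,0.0052,0,0,0,0.075],[-0.0275,-0.0067,0.0052,0,0,0,0.075],[-0.0275,-0.0067,0.0052,0,0,0,0.075],[-0.0275,-0.0067,0.0052,0,0,0,0.075],[-0.0275,-0.0067,0.0052,0,0,0,0.075],[-0.0275,-0.0067,0.0052,0,0,0,0.075],[-0.0275,-0.0067,0.0052,0,0,0,0.075],[-0.0275,-0.0067,0.0052,0,0,0,0.075],[-0.0275,-0.0067,0.0052,0,0,0,0.075],[-0.0275,-0.0067,0.0052,0,0,0,0.075],[-0.0275,-0.0067,0.0052,0,0,0,0.075],[-0.0275,-0.0067,0.0052,0,0,0,0.075],[-0.0275,-0.0067,0.0052,0,0,0,0.075],[-0.0275,-0.0067,0.0052,0,0,0,0.075],[-0.0275,-0.0067,0.0052,0,0,0,0.075],[-0.0275,-0.0067,0.0052,0,0,0,0.075],[-0.0275,-0.0067,0.0052,0,0,0,0.075],[0,0,0,0,0,0,0.075]]' 30; python3 go.py .598 .274 .031 65
```

```text
clock: 1.77
tool_pos: [0.6005, 0.2681, 0.1293]
orientation: [[-0.904, 0.428, 0.0], [0.428, 0.904, -0.003], [-0.002, -0.003, -1.0]]
force: [0.4, -0.6, 0.5]
finger_gap: 0.0749
grasp_force: 0.0
turn first [-0.16  0.09 -0.35] rows 1 | then shift [0.0047 0.0043 0.0983] = 4 x [0.0012 0.0011 0.0246] | q7 42.1 t 1.7667 gap 0.07490620211203385 F [ 0.4 -0.6  0.5]
```

```bash
python3 -m jog '[[0,0,0,0,0,0,0.075],[0,0,0,0,0,0,0.075],[0,0,0,0,0,0,0.075]]'; python3 go.py .598 .274 .031 65
```

```text
clock: 2.02
tool_pos: [0.5963, 0.2748, 0.1307]
orientation: [[-0.907, 0.422, -0.0], [0.422, 0.907, 0.0], [0.0, 0.0, -1.0]]
force: [-0.1, 0.1, -0.4]
finger_gap: 0.0748
grasp_force: 0.0
turn first [ 0.01 -0.03  0.07] rows 1 | then shift [-0.0019  0.      0.0997] = 4 x [-0.0005  0.      0.0249] | q7 41.9 t 2.0167 gap 0.07483251956953657 F [-0.1  0.1 -0.4]
```

```bash
python3 -m jog '[[-0.002,0,0.02,0,0,0,0.075],[0,0,0.02,0,0,0,0.075],[0,0,0.02,0,0,0,0.075],[0,0,0.02,0,0,0,0.075],[0,0,0.01,0,0,0,0.075],[0,0,0.01,0,0,0,0.075],[0,0,0,0,0,0,0.075],[0,0,0,0,0,0,0.075],[0,0,0,0,0,0,0.03],[0,0,0,0,0,0,0.03],[0,0,0,0,0,0,0.03],[0,0,0,0,0,0,0.03],[0,0,0,0,0,0,0.03],[0,0,0,0,0,0,0.03]]' 30
```

```text
clock: 3.18
tool_pos: [0.599, 0.273, 0.0309]
orientation: [[-0.906, 0.423, 0.0], [0.423, 0.906, 0.0], [-0.0, 0.0, -1.0]]
force: [-1.9, -0.9, 2.8]
finger_gap: 0.0396
grasp_force: 30.0
```

```bash
python3 -m jog '[[0,0,-0.01,0,0,0,0.03],[0,0,-0.02,0,0,0,0.03],[0,0,-0.02,0,0,0,0.03],[0,0,-0.02,0,0,0,0.03],[0,0,-0.02,0,0,0,0.03],[0,0,0,0,0,0,0.03],[0,0,0,0,0,0,0.03],[0,0,0,0,0,0,0.03]]'; python3 go.py .449 -.2543 .12 99.5 22
```

```text
clock: 3.85
tool_pos: [0.5984, 0.2728, 0.1202]
orientation: [[-0.906, 0.423, -0.001], [0.423, 0.906, -0.0], [0.001, -0.001, -1.0]]
force: [0.5, 0.0, -2.0]
finger_gap: 0.04
grasp_force: 30.0
turn first [-3.00e-02 -4.00e-02 -3.45e+01] rows 5 | then shift [ 2.344e-01 -4.952e-01  2.000e-04] = 22 x [ 0.0107 -0.0225  0.    ] | q7 42.2 t 3.85 gap 0.03996962109544786 F [ 0.5  0.  -2. ]
```

```bash
python3 -m jog '[[0,0,0,0,0,-5.75,0.03],[0,0,0,0,0,-5.75,0.03],[0,0,0,0,0,-5.75,0.03],[0,0,0,0,0,-5.75,0.03],[0,0,0,0,0,-5.75,0.03],[0,0,0,0,0,-5.75,0.03],[0.0107,-0.0225,0,0,0,0,0.03],[0.0107,-0.0225,0,0,0,0,0.03],[0.0107,-0.0225,0,0,0,0,0.03],[0.0107,-0.0225,0,0,0,0,0.03],[0.0107,-0.0225,0,0,0,0,0.03],[0.0107,-0.0225,0,0,0,0,0.03],[0.0107,-0.0225,0,0,0,0,0.03],[0.0107,-0.0225,0,0,0,0,0.03],[0.0107,-0.0225,0,0,0,0,0.03],[0.0107,-0.0225,0,0,0,0,0.03],[0.0107,-0.0225,0,0,0,0,0.03]]' && python3 -m jog '[[0.0107,-0.0225,0,0,0,0,0.03],[0.0107,-0.0225,0,0,0,0,0.03],[0.0107,-0.0225,0,0,0,0,0.03],[0.0107,-0.0225,0,0,0,0,0.03],[0.0107,-0.0225,0,0,0,0,0.03],[0.0107,-0.0225,0,0,0,0,0.03],[0.0107,-0.0225,0,0,0,0,0.03],[0.0107,-0.0225,0,0,0,0,0.03],[0.0107,-0.0225,0,0,0,0,0.03],[0.0107,-0.0225,0,0,0,0,0.03],[0.0107,-0.0225,0,0,0,0,0.03],[0,0,0,0,0,0,0.03],[0,0,0,0,0,0,0.03],[0,0,0,0,0,0,0.03],[0,0,0,0,0,0,0.03]]'; python3 go.py .449 -.2543 .035 99.5
```

```text
clock: 5.27
tool_pos: [0.5224, 0.0082, 0.1197]
orientation: [[-0.986, -0.165, -0.002], [-0.165, 0.986, -0.0], [0.002, 0.0, -1.0]]
force: [0.8, 0.3, -2.5]
finger_gap: 0.0398
grasp_force: 30.0
clock: 6.52
tool_pos: [0.4485, -0.253, 0.1203]
orientation: [[-0.986, -0.166, -0.001], [-0.166, 0.986, 0.001], [0.001, 0.001, -1.0]]
force: [0.1, 0.1, -2.4]
finger_gap: 0.04
grasp_force: 30.0
turn first [ 0.04 -0.03  0.07] rows 1 | then shift [-0.0003 -0.0014  0.0853] = 3 x [-0.0001 -0.0005  0.0284] | q7 129.6 t 6.5167 gap 0.0400161152623204 F [ 0.1  0.1 -2.4]
```

```bash
python3 -m jog '[[0,-0.0014,0.02,0,0,0,0.03],[0,0,0.02,0,0,0,0.03],[0,0,0.02,0,0,0,0.03],[0,0,0.01,0,0,0,0.03],[0,0,0.008,0,0,0,0.03],[0,0,0.004,0,0,0,0.03],[0,0,0.001,0,0,0,0.03],[0,0,0.001,0,0,0,0.03],[0,0,0.001,0,0,0,0.03],[0,0,0,0,0,0,0.03],[0,0,0,0,0,0,0.03]]'; python3 - <<'E'
from bench import *
import cv2
c=capture("side")["color"]; cv2.imwrite("pics/p1.png",cv2.resize(c[200:350,200:400],None,fx=3,fy=3))
E
```

```text
clock: 7.43
tool_pos: [0.4488, -0.2556, 0.0361]
orientation: [[-0.986, -0.165, 0.001], [-0.165, 0.986, -0.0], [-0.001, -0.0, -1.0]]
force: [0.2, 0.1, -1.8]
finger_gap: 0.0396
grasp_force: 30.0
```

View pics/p1.png

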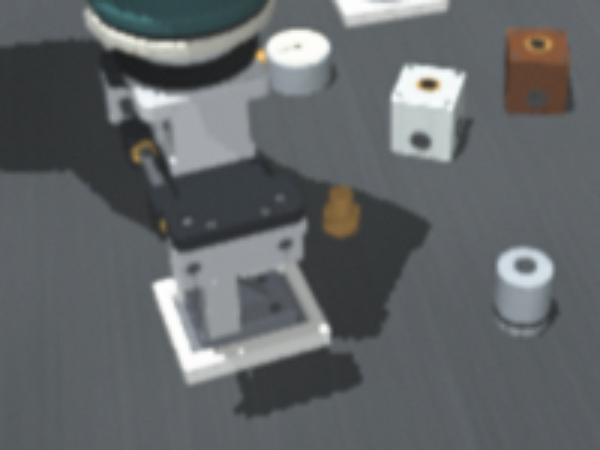

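The bracket foot sits inside the recess, around (255,310) in the crop, and the finger is above the front rim. I'll lower the last millimetre.

```bash
python3 -m jog '[[0,0,0.0005,0,0,0,0.03],[0,0,0.0005,0,0,0,0.03],[0,0,0.0005,0,0,0,0.03],[0,0,0,0,0,0,0.03],[0,0,0,0,0,0,0.03]]'
```

```text
clock: 7.9
tool_pos: [0.4486, -0.2556, 0.0348]
orientation: [[-0.986, -0.165, 0.0], [-0.165, 0.986, -0.0], [-0.0, -0.0, -1.0]]
force: [-4.0, 2.6, 14.2]
finger_gap: 0.0393
grasp_force: 30.0
```

Contact with the floor. Release, lift clear.

```bash
python3 -m jog '[[0,0,-0.0005,0,0,0,0.043],[0,0,0,0,0,0,0.046],[0,0,0,0,0,0,0.052],[0,0,0,0,0,0,0.06],[0,0,0,0,0,0,0.06],[0,0,-0.01,0,0,0,0.06],[0,0,-0.02,0,0,0,0.06],[0,0,-0.02,0,0,0,0.06],[0,0,-0.025,0,0,0,0.03],[0,0,-0.025,0,0,0,0],[0,0,0,0,0,0,0],[0,0,0,0,0,0,0],[0,0,0,0,0,0,0],[0,0,0,0,0,0,0]]'; python3 - <<'E'
from bench import *
import cv2, numpy as np
c=capture("side"); np.save("pics/side1.npy",c,allow_pickle=True); c=c["color"]; cv2.imwrite("pics/p2.png",cv2.resize(c[265:345,220:340],None,fx=5,fy=5,interpolation=2))
E
python3 go.py .445 -.2555 .085 99.5
```

```text
clock: 9.07
tool_pos: [0.4481, -0.2553, 0.1341]
orientation: [[-0.986, -0.165, -0.001], [-0.165, 0.986, 0.0], [0.001, 0.001, -1.0]]
force: [-0.7, -0.8, 0.0]
finger_gap: 0.0232
grasp_force: 0.0
turn first [ 0.04 -0.07 -0.01] rows 1 | then shift [0.0031 0.0003 0.049 ] = 2 x [0.0015 0.0002 0.0245] | q7 129.6 t 9.1167 gap 0.01968111570923568 F [-0.1 -0.7 -0.1]
```

View pics/p2.png

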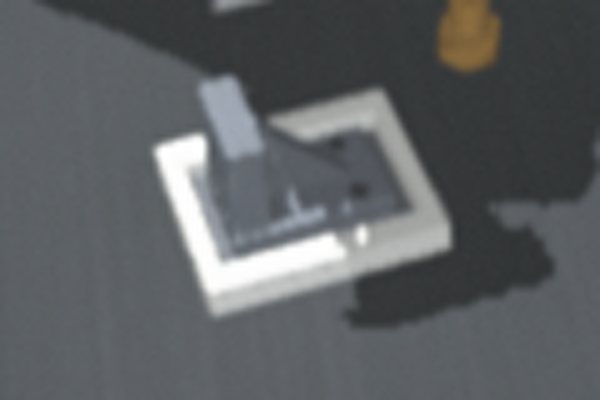

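The bracket sits flat in the recess, with its upright top at about (230,115) in the crop. Next I'll close the fingers and press.

```bash
python3 -m jog '[[0.0031,0,0,0,0,0,0],[0,0,0.015,0,0,0,0],[0,0,0.015,0,0,0,0],[0,0,0.015,0,0,0,0],[0,0,0.006,0,0,0,0],[0,0,0.003,0,0,0,0],[0,0,0.002,0,0,0,0],[0,0,0,0,0,0,0],[0,0,0,0,0,0,0],[0,0,0,0,0,0,0]]';python3 -m jog '[[0,0,0.001,0,0,0,0],[0,0,0.001,0,0,0,0],[0,0,0.0005,0,0,0,0],[0,0,0.0005,0,0,0,0],[0,0,0,0,0,0,0]]'
```

```text
clock: 9.95
tool_pos: [0.4458, -0.2562, 0.0793]
orientation: [[-0.986, -0.165, 0.001], [-0.165, 0.986, -0.0], [-0.001, -0.001, -1.0]]
force: [-0.4, 1.1, 0.3]
finger_gap: 0.0002
grasp_force: 0.0
clock: 10.37
tool_pos: [0.4454, -0.256, 0.0756]
orientation: [[-0.986, -0.165, -0.0], [-0.165, 0.986, -0.0], [0.0, -0.0, -1.0]]
force: [-0.0, -0.3, -0.2]
finger_gap: 0.0005
grasp_force: 0.0
```

```bash
python3 -m jog '[[0,0,0.0005,0,0,0,0],[0,0,0.0005,0,0,0,0],[0,0,0,0,0,0,0],[0,0,0,0,0,0,0]]'
```

```text
clock: 10.7
tool_pos: [0.4455, -0.2561, 0.075]
orientation: [[-0.986, -0.165, 0.0], [-0.165, 0.986, -0.0], [-0.0, -0.0, -1.0]]
force: [-3.7, 1.0, 9.4]
finger_gap: 0.0007
grasp_force: 4.4
```

```bash
python3 -m jog '[[0,0,0,0,0,0,0],[0,0,0,0,0,0,0],[0,0,-0.005,0,0,0,0],[0,0,-0.015,0,0,0,0],[0,0,-0.02,0,0,0,0.07],[0,0,-0.02,0,0,0,0.07],[0,0,0,0,0,0,0.07],[0,0,0,0,0,0,0.07],[0,0,0,0,0,0,0.07]]'; python3 go.py .6346 -.2834 .13 99.5 8
```

```text
clock: 11.45
tool_pos: [0.4453, -0.2559, 0.1344]
orientation: [[-0.986, -0.165, -0.0], [-0.165, 0.986, 0.0], [0.0, 0.0, -1.0]]
force: [-1.0, 0.1, 0.1]
finger_gap: 0.0301
grasp_force: 0.0
turn first [ 0.   -0.01 -0.  ] rows 1 | then shift [-0.1822 -0.0584  0.0044] = 8 x [-0.0228 -0.0073  0.0006] | q7 129.8 t 11.45 gap 0.03010870901054 F [-1.   0.1  0.1]
```

```bash
python3 -m jog '[[-0.0228,-0.0073,0.0006,0,0,0,0.07],[-0.0228,-0.0073,0.0006,0,0,0,0.07],[-0.0228,-0.0073,0.0006,0,0,0,0.07],[-0.0228,-0.0073,0.0006,0,0,0,0.07],[-0.0228,-0.0073,0.0006,0,0,0,0.07],[-0.0228,-0.0073,0.0006,0,0,0,0.07],[-0.0228,-0.0073,0.0006,0,0,0,0.07],[-0.0228,-0.0073,0.0006,0,0,0,0.07],[0,0,0,0,0,0,0.07],[0,0,0,0,0,0,0.07],[0,0,0,0,0,0,0.07],[0,0,0,0,0,0,0.07]]'; python3 go.py .6346 -.2834 .031 99.5
```

```text
clock: 12.45
tool_pos: [0.634, -0.2837, 0.1295]
orientation: [[-0.986, -0.164, -0.001], [-0.164, 0.986, 0.0], [0.001, 0.0, -1.0]]
force: [-0.4, -0.2, -0.8]
finger_gap: 0.0701
grasp_force: 0.0
turn first [ 0.02 -0.05 -0.04] rows 1 | then shift [-0.0006  0.0002  0.0985] = 4 x [-0.0001  0.      0.0246] | q7 125.4 t 12.45 gap 0.07006958907645935 F [-0.4 -0.2 -0.8]
```

```bash
python3 -m jog '[[-0.0006,0,0.02,0,0,0,0.07],[0,0,0.02,0,0,0,0.07],[0,0,0.02,0,0,0,0.07],[0,0,0.02,0,0,0,0.07],[0,0,0.01,0,0,0,0.07],[0,0,0.0085,0,0,0,0.07],[0,0,0,0,0,0,0.07],[0,0,0,0,0,0,0.07],[0,0,0,0,0,0,0.025],[0,0,0,0,0,0,0.025],[0,0,0,0,0,0,0.025],[0,0,0,0,0,0,0.025],[0,0,0,0,0,0,0.025],[0,0,0,0,0,0,0.025]]' 30; python3 -m jog '[[0,0,-0.01,0,0,0,0.025],[0,0,-0.02,0,0,0,0.025],[0,0,-0.02,0,0,0,0.025],[0,0,-0.02,0,0,0,0.025],[0,0,-0.02,0,0,0,0.025],[0,0,0,0,0,0,0.025],[0,0,0,0,0,0,0.025],[0,0,0,0,0,0,0.025]]'; python3 go.py .4625 .282 .12 99.5 24
```

```text
clock: 13.62
tool_pos: [0.6357, -0.2835, 0.0316]
orientation: [[-0.986, -0.165, 0.0], [-0.165, 0.986, -0.0], [-0.0, -0.0, -1.0]]
force: [-1.1, 1.6, 2.1]
finger_gap: 0.0335
grasp_force: 27.0
clock: 14.28
tool_pos: [0.6351, -0.2832, 0.1206]
orientation: [[-0.986, -0.165, -0.001], [-0.165, 0.986, 0.0], [0.001, 0.001, -1.0]]
force: [-0.4, 0.2, -2.3]
finger_gap: 0.0336
grasp_force: 30.0
turn first [ 0.03 -0.05 -0.01] rows 1 | then shift [0.077  0.5859 0.0006] = 24 x [0.0032 0.0244 0.    ] | q7 125.4 t 14.2833 gap 0.03362910995375395 F [-0.4  0.2 -2.3]
```

```bash
python3 -m jog '[[0.0032,0.0122,0,0,0,0,0.025],[0.0032,0.0244,0,0,0,0,0.025],[0.0032,0.0244,0,0,0,0,0.025],[0.0032,0.0244,0,0,0,0,0.025],[0.0032,0.0244,0,0,0,0,0.025],[0.0032,0.0244,0,0,0,0,0.025],[0.0032,0.0244,0,0,0,0,0.025],[0.0032,0.0244,0,0,0,0,0.025],[0.0032,0.0244,0,0,0,0,0.025],[0.0032,0.0244,0,0,0,0,0.025],[0.0032,0.0244,0,0,0,0,0.025],[0.0032,0.0244,0,0,0,0,0.025]]' && python3 -m jog '[[0.0032,0.0244,0,0,0,0,0.025],[0.0032,0.0244,0,0,0,0,0.025],[0.0032,0.0244,0,0,0,0,0.025],[0.0032,0.0244,0,0,0,0,0.025],[0.0032,0.0244,0,0,0,0,0.025],[0.0032,0.0244,0,0,0,0,0.025],[0.0032,0.0244,0,0,0,0,0.025],[0.0032,0.0244,0,0,0,0,0.025],[0.0032,0.0244,0,0,0,0,0.025],[0.0032,0.0244,0,0,0,0,0.025],[0.0032,0.0244,0,0,0,0,0.025],[0.0032,0.0244,0,0,0,0,0.025],[0,0.0122,0,0,0,0,0.025],[0,0,0,0,0,0,0.025],[0,0,0,0,0,0,0.025],[0,0,0,0,0,0,0.025],[0,0,0,0,0,0,0.025]]'; python3 go.py .4625 .282 .035 99.5 24
```

```text
clock: 15.28
tool_pos: [0.5502, -0.012, 0.1202]
orientation: [[-0.986, -0.165, -0.002], [-0.165, 0.986, -0.0], [0.002, 0.0, -1.0]]
force: [1.1, 0.3, -2.3]
finger_gap: 0.0336
grasp_force: 30.0
clock: 16.7
tool_pos: [0.4637, 0.28, 0.1211]
orientation: [[-0.987, -0.163, -0.0], [-0.163, 0.987, -0.001], [0.0, -0.001, -1.0]]
force: [-0.4, -0.2, -2.2]
finger_gap: 0.0336
grasp_force: 30.0
turn first [-0.04 -0.02 -0.11] rows 1 | then shift [0.0009 0.0021 0.0861] = 24 x [0.     0.0001 0.0036] | q7 65.2 t 16.7 gap 0.03360901835499128 F [-0.4 -0.2 -2.2]
```

```bash
python3 -m jog '[[0.0009,0.0021,0.02,0,0,0,0.025],[0,0,0.02,0,0,0,0.025],[0,0,0.02,0,0,0,0.025],[0,0,0.01,0,0,0,0.025],[0,0,0.008,0,0,0,0.025],[0,0,0.004,0,0,0,0.025],[0,0,0.001,0,0,0,0.025],[0,0,0.001,0,0,0,0.025],[0,0,0,0,0,0,0.025],[0,0,0,0,0,0,0.025],[0,0,0,0,0,0,0.025]]'; python3 -m jog '[[0,0,0.0005,0,0,0,0.025],[0,0,0.0005,0,0,0,0.025],[0,0,0,0,0,0,0.025],[0,0,0,0,0,0,0.025]]'; python3 -c "
from bench import *
import cv2
cv2.imwrite('pics/p3.png',cv2.resize(capture('side')['color'][130:220,200:320],None,fx=5,fy=5,interpolation=2))"
```

```text
clock: 17.62
tool_pos: [0.4623, 0.2836, 0.0379]
orientation: [[-0.986, -0.165, 0.001], [-0.165, 0.986, 0.0], [-0.001, 0.0, -1.0]]
force: [0.4, 0.4, -2.1]
finger_gap: 0.0334
grasp_force: 30.0
clock: 17.95
tool_pos: [0.4621, 0.2834, 0.0363]
orientation: [[-0.986, -0.165, -0.0], [-0.165, 0.986, -0.0], [0.0, -0.0, -1.0]]
force: [0.3, 0.4, -2.9]
finger_gap: 0.0334
grasp_force: 30.0
```

View pics/p3.png

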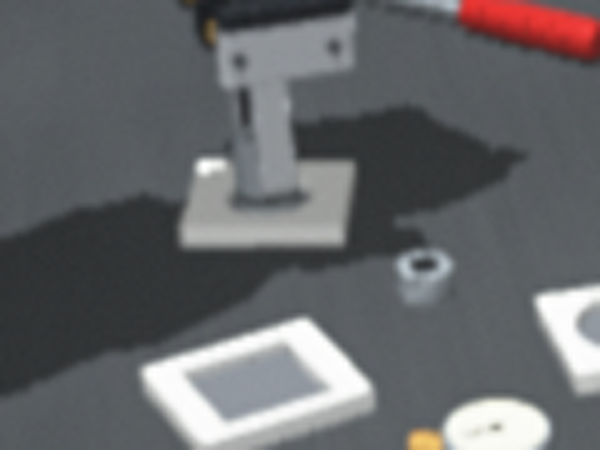

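The cap is centred over the recess at (270,195) in the crop. I'll lower it to contact.

```bash
python3 -m jog '[[0,0,0.0005,0,0,0,0.025],[0,0,0.0005,0,0,0,0.025],[0,0,0.0003,0,0,0,0.025],[0,0,0,0,0,0,0.025],[0,0,0,0,0,0,0.025]]'
```

```text
clock: 18.42
tool_pos: [0.4621, 0.2834, 0.0355]
orientation: [[-0.986, -0.165, 0.0], [-0.165, 0.986, 0.0], [-0.0, -0.0, -1.0]]
force: [-3.6, -1.4, 9.3]
finger_gap: 0.0334
grasp_force: 30.0
```

```bash
python3 -m jog '[[0,0,-0.0004,0,0,0,0.037],[0,0,0,0,0,0,0.04],[0,0,0,0,0,0,0.048],[0,0,0,0,0,0,0.055],[0,0,0,0,0,0,0.055],[0,0,-0.01,0,0,0,0.055],[0,0,-0.02,0,0,0,0.06],[0,0,-0.02,0,0,0,0.07],[0,0,-0.02,0,0,0,0.078],[0,0,-0.02,0,0,0,0.078],[0,0,0,0,0,0,0.078],[0,0,0,0,0,0,0.078],[0,0,0,0,0,0,0.078]]'; python3 go.py .4449 -.0942 .13 99.5 15
```

```text
clock: 19.5
tool_pos: [0.4619, 0.2833, 0.1255]
orientation: [[-0.986, -0.165, 0.0], [-0.165, 0.986, -0.0], [0.0, -0.0, -1.0]]
force: [0.0, -0.4, 0.1]
finger_gap: 0.0784
grasp_force: 0.0
turn first [-0.   -0.   -0.01] rows 1 | then shift [ 0.0791 -0.3695 -0.0045] = 15 x [ 0.0053 -0.0246 -0.0003] | q7 64.9 t 19.5 gap 0.07838329506830506 F [ 0.  -0.4  0.1]
```

```bash
python3 -m jog '[[0.0053,-0.0246,-0.0003,0,0,0,0.078],[0.0053,-0.0246,-0.0003,0,0,0,0.078],[0.0053,-0.0246,-0.0003,0,0,0,0.078],[0.0053,-0.0246,-0.0003,0,0,0,0.078],[0.0053,-0.0246,-0.0003,0,0,0,0.078],[0.0053,-0.0246,-0.0003,0,0,0,0.078],[0.0053,-0.0246,-0.0003,0,0,0,0.078],[0.0053,-0.0246,-0.0003,0,0,0,0.078],[0.0053,-0.0246,-0.0003,0,0,0,0.078],[0.0053,-0.0246,-0.0003,0,0,0,0.078],[0.0053,-0.0246,-0.0003,0,0,0,0.078],[0.0053,-0.0246,-0.0003,0,0,0,0.078],[0.0053,-0.0246,-0.0003,0,0,0,0.078],[0.0053,-0.0246,-0.0003,0,0,0,0.078],[0.0053,-0.0246,-0.0003,0,0,0,0.078],[0,0,0,0,0,0,0.078],[0,0,0,0,0,0,0.078],[0,0,0,0,0,0,0.078],[0,0,0,0,0,0,0.078]]'; python3 go.py .4449 -.0942 .032 99.5
```

```text
clock: 21.08
tool_pos: [0.4444, -0.0927, 0.1296]
orientation: [[-0.986, -0.166, -0.001], [-0.166, 0.986, 0.0], [0.001, 0.0, -1.0]]
force: [-1.1, 0.9, 0.7]
finger_gap: 0.0778
grasp_force: 0.0
turn first [ 0.02 -0.04  0.06] rows 1 | then shift [-0.0003 -0.0015  0.0976] = 4 x [-0.0001 -0.0004  0.0244] | q7 111.0 t 21.0833 gap 0.07784850655166935 F [-1.1  0.9  0.7]
```

```bash
python3 -m jog '[[0,-0.0012,0.02,0,0,0,0.078],[0,0,0.02,0,0,0,0.078],[0,0,0.02,0,0,0,0.078],[0,0,0.02,0,0,0,0.078],[0,0,0.01,0,0,0,0.078],[0,0,0.008,0,0,0,0.078],[0,0,0,0,0,0,0.078],[0,0,0,0,0,0,0.078],[0,0,0,0,0,0,0.04],[0,0,0,0,0,0,0.04],[0,0,0,0,0,0,0.04],[0,0,0,0,0,0,0.04],[0,0,0,0,0,0,0.04],[0,0,0,0,0,0,0.04]]' 35; python3 -m jog '[[0,0,-0.01,0,0,0,0.04],[0,0,-0.02,0,0,0,0.04],[0,0,-0.02,0,0,0,0.04],[0,0,-0.02,0,0,0,0.04],[0,0,-0.02,0,0,0,0.04],[0,0,0,0,0,0,0.04],[0,0,0,0,0,0,0.04],[0,0,0,0,0,0,0.04]]'; python3 go.py .634 .102 .122 99.5 12
```

```text
clock: 22.25
tool_pos: [0.4449, -0.0948, 0.0324]
orientation: [[-0.986, -0.165, 0.001], [-0.165, 0.986, -0.0], [-0.001, -0.0, -1.0]]
force: [-1.7, 1.4, 7.5]
finger_gap: 0.0517
grasp_force: 35.0
clock: 22.92
tool_pos: [0.4443, -0.0948, 0.1216]
orientation: [[-0.986, -0.165, -0.001], [-0.165, 0.986, 0.0], [0.001, 0.0, -1.0]]
force: [-0.4, -0.0, -3.1]
finger_gap: 0.0514
grasp_force: 35.0
turn first [ 0.01 -0.03 -0.01] rows 1 | then shift [-0.2196  0.1628 -0.0004] = 12 x [-0.0183  0.0136 -0.    ] | q7 111.6 t 22.9167 gap 0.051398535879560586 F [-0.4 -0.  -3.1]
```

```bash
python3 -m jog '[[-0.0183,0.0136,0,0,0,0,0.04],[-0.0183,0.0136,0,0,0,0,0.04],[-0.0183,0.0136,0,0,0,0,0.04],[-0.0183,0.0136,0,0,0,0,0.04],[-0.0183,0.0136,0,0,0,0,0.04],[-0.0183,0.0136,0,0,0,0,0.04],[-0.0183,0.0136,0,0,0,0,0.04],[-0.0183,0.0136,0,0,0,0,0.04],[-0.0183,0.0136,0,0,0,0,0.04],[-0.0183,0.0136,0,0,0,0,0.04],[-0.0183,0.0136,0,0,0,0,0.04],[-0.0183,0.0136,0,0,0,0,0.04],[0,0,0,0,0,0,0.04],[0,0,0,0,0,0,0.04],[0,0,0,0,0,0,0.04],[0,0,0,0,0,0,0.04]]'; python3 go.py .634 .102 .0375 99.5 12
```

```text
clock: 24.25
tool_pos: [0.6337, 0.1014, 0.1212]
orientation: [[-0.986, -0.164, -0.001], [-0.164, 0.986, -0.001], [0.001, -0.0, -1.0]]
force: [0.5, -0.6, -2.6]
finger_gap: 0.0514
grasp_force: 35.0
turn first [-0.03 -0.08 -0.06] rows 1 | then shift [-0.0004  0.0006  0.0837] = 12 x [-0.     0.     0.007] | q7 91.2 t 24.25 gap 0.05135804517405113 F [ 0.5 -0.6 -2.6]
```

```bash
python3 -m jog '[[0,0.0006,0.02,0,0,0,0.04],[0,0,0.02,0,0,0,0.04],[0,0,0.02,0,0,0,0.04],[0,0,0.01,0,0,0,0.04],[0,0,0.008,0,0,0,0.04],[0,0,0.003,0,0,0,0.04],[0,0,0.001,0,0,0,0.04],[0,0,0.001,0,0,0,0.04],[0,0,0,0,0,0,0.04],[0,0,0,0,0,0,0.04],[0,0,0,0,0,0,0.04]]'; python3 -m jog '[[0,0,0.0005,0,0,0,0.04],[0,0,0.0005,0,0,0,0.04],[0,0,0,0,0,0,0.04],[0,0,0,0,0,0,0.04]]'
```

```text
clock: 25.17
tool_pos: [0.6346, 0.103, 0.0395]
orientation: [[-0.986, -0.165, 0.001], [-0.165, 0.986, 0.0], [-0.001, -0.0, -1.0]]
force: [-0.5, -0.0, -3.1]
finger_gap: 0.0516
grasp_force: 35.0
clock: 25.5
tool_pos: [0.6343, 0.1029, 0.038]
orientation: [[-0.986, -0.165, -0.0], [-0.165, 0.986, -0.0], [0.0, -0.0, -1.0]]
force: [-0.8, 0.2, -2.1]
finger_gap: 0.0516
grasp_force: 35.0
```

```bash
python3 -m jog '[[0,0,0.0007,0,0,0,0.04],[0,0,0.0007,0,0,0,0.04],[0,0,0.0004,0,0,0,0.04],[0,0,0,0,0,0,0.04],[0,0,0,0,0,0,0.04]]'
```

```text
clock: 25.92
tool_pos: [0.6343, 0.1029, 0.0364]
orientation: [[-0.986, -0.165, 0.0], [-0.165, 0.986, -0.0], [-0.0, -0.0, -1.0]]
force: [-2.7, -0.2, 5.6]
finger_gap: 0.0516
grasp_force: 35.0
```

```bash
python3 -m jog '[[0,0,-0.0003,0,0,0,0.055],[0,0,0,0,0,0,0.058],[0,0,0,0,0,0,0.065],[0,0,0,0,0,0,0.072],[0,0,0,0,0,0,0.072],[0,0,-0.01,0,0,0,0.072],[0,0,-0.02,0,0,0,0.072],[0,0,-0.02,0,0,0,0.072],[0,0,-0.02,0,0,0,0.072],[0,0,-0.02,0,0,0,0.072],[0,0,0,0,0,0,0.072],[0,0,0,0,0,0,0.072],[0,0,0,0,0,0,0.072]]'; python3 go.py .6222 -.0991 .13 62.7 9
```

```text
clock: 27.0
tool_pos: [0.634, 0.1029, 0.1264]
orientation: [[-0.986, -0.165, -0.0], [-0.165, 0.986, -0.0], [0.0, -0.0, -1.0]]
force: [0.7, -0.8, -1.3]
finger_gap: 0.072
grasp_force: 0.0
turn first [-0.00e+00 -1.00e-02  3.68e+01] rows 6 | then shift [-0.0821 -0.185  -0.0036] = 9 x [-0.0091 -0.0206 -0.0004] | q7 91.2 t 27.0 gap 0.0720123566157461 F [ 0.7 -0.8 -1.3]
```

```bash
python3 -m jog '[[0,0,0,0,0,6.13,0.072],[0,0,0,0,0,6.13,0.072],[0,0,0,0,0,6.13,0.072],[0,0,0,0,0,6.13,0.072],[0,0,0,0,0,6.13,0.072],[0,0,0,0,0,6.13,0.072],[-0.0091,-0.0206,-0.0004,0,0,0,0.072],[-0.0091,-0.0206,-0.0004,0,0,0,0.072],[-0.0091,-0.0206,-0.0004,0,0,0,0.072],[-0.0091,-0.0206,-0.0004,0,0,0,0.072],[-0.0091,-0.0206,-0.0004,0,0,0,0.072],[-0.0091,-0.0206,-0.0004,0,0,0,0.072],[-0.0091,-0.0206,-0.0004,0,0,0,0.072],[-0.0091,-0.0206,-0.0004,0,0,0,0.072],[-0.0091,-0.0206,-0.0004,0,0,0,0.072],[0,0,0,0,0,0,0.072],[0,0,0,0,0,0,0.072],[0,0,0,0,0,0,0.072],[0,0,0,0,0,0,0.072]]'; python3 go.py .6222 -.0991 .032 62.7
```

```text
clock: 28.58
tool_pos: [0.622, -0.0981, 0.1296]
orientation: [[-0.889, 0.457, -0.001], [0.457, 0.889, 0.0], [0.001, 0.0, -1.0]]
force: [0.3, 0.4, -0.0]
finger_gap: 0.0723
grasp_force: 0.0
turn first [ 0.   -0.05  0.09] rows 1 | then shift [-0.0006 -0.0008  0.0976] = 4 x [-0.0002 -0.0002  0.0244] | q7 77.8 t 28.5833 gap 0.0723243463315616 F [ 0.3  0.4 -0. ]
```

```bash
python3 -m jog '[[-0.0006,-0.0008,0.02,0,0,0,0.072],[0,0,0.02,0,0,0,0.072],[0,0,0.02,0,0,0,0.072],[0,0,0.02,0,0,0,0.072],[0,0,0.01,0,0,0,0.072],[0,0,0.008,0,0,0,0.072],[0,0,0,0,0,0,0.072],[0,0,0,0,0,0,0.072],[0,0,0,0,0,0,0.035],[0,0,0,0,0,0,0.035],[0,0,0,0,0,0,0.035],[0,0,0,0,0,0,0.035],[0,0,0,0,0,0,0.035],[0,0,0,0,0,0,0.035]]' 35; python3 -m jog '[[0,0,-0.01,0,0,0,0.035],[0,0,-0.02,0,0,0,0.035],[0,0,-0.02,0,0,0,0.035],[0,0,-0.02,0,0,0,0.035],[0,0,-0.02,0,0,0,0.035],[0,0,0,0,0,0,0.035],[0,0,0,0,0,0,0.035],[0,0,0,0,0,0,0.035]]'; python3 go.py .4405 .0888 .122 20.1 12
```

```text
clock: 29.75
tool_pos: [0.6225, -0.1004, 0.0325]
orientation: [[-0.889, 0.458, 0.001], [0.458, 0.889, -0.0], [-0.001, 0.0, -1.0]]
force: [-0.7, 1.0, 6.9]
finger_gap: 0.0435
grasp_force: 35.0
clock: 30.42
tool_pos: [0.6217, -0.1002, 0.1214]
orientation: [[-0.889, 0.458, -0.001], [0.458, 0.889, 0.0], [0.001, -0.0, -1.0]]
force: [-0.9, -0.1, -2.6]
finger_gap: 0.0441
grasp_force: 35.0
turn first [-4.000e-02 -4.000e-02  4.262e+01] rows 7 | then shift [ 0.2398 -0.1052 -0.0006] = 12 x [ 0.02   -0.0088 -0.    ] | q7 78.1 t 30.4167 gap 0.044053732871530506 F [-0.9 -0.1 -2.6]
```

```bash
python3 -m jog '[[0,0,0,0,0,6.09,0.035],[0,0,0,0,0,6.09,0.035],[0,0,0,0,0,6.09,0.035],[0,0,0,0,0,6.09,0.035],[0,0,0,0,0,6.09,0.035],[0,0,0,0,0,6.09,0.035],[0,0,0,0,0,6.09,0.035],[0.02,-0.0088,0,0,0,0,0.035],[0.02,-0.0088,0,0,0,0,0.035],[0.02,-0.0088,0,0,0,0,0.035],[0.02,-0.0088,0,0,0,0,0.035],[0.02,-0.0088,0,0,0,0,0.035],[0.02,-0.0088,0,0,0,0,0.035],[0.02,-0.0088,0,0,0,0,0.035],[0.02,-0.0088,0,0,0,0,0.035],[0.02,-0.0088,0,0,0,0,0.035],[0.02,-0.0088,0,0,0,0,0.035],[0.02,-0.0088,0,0,0,0,0.035],[0.02,-0.0088,0,0,0,0,0.035]]'; python3 -m jog '[[0,0,0,0,0,0,0.035],[0,0,0,0,0,0,0.035],[0,0,0,0,0,0,0.035],[0,0,0,0,0,0,0.035]]'; python3 go.py .4405 .0888 .0375 20.1 12
```

```text
clock: 32.0
tool_pos: [0.4392, 0.0892, 0.1212]
orientation: [[-0.343, 0.939, -0.002], [0.939, 0.343, -0.001], [-0.0, -0.002, -1.0]]
force: [-0.3, -0.8, -1.3]
finger_gap: 0.0437
grasp_force: 35.0
clock: 32.33
tool_pos: [0.4409, 0.0881, 0.1218]
orientation: [[-0.342, 0.94, -0.0], [0.94, 0.342, -0.001], [-0.001, -0.0, -1.0]]
force: [0.9, 0.4, -2.1]
finger_gap: 0.0438
grasp_force: 35.0
turn first [-0.03  0.03 -0.07] rows 1 | then shift [ 0.0008 -0.0002  0.0843] = 12 x [ 0.0001 -0.      0.007 ] | q7 14.8 t 32.3333 gap 0.04381237310782151 F [ 0.9  0.4 -2.1]
```

```bash
python3 -m jog '[[0.0008,0,0.02,0,0,0,0.035],[0,0,0.02,0,0,0,0.035],[0,0,0.02,0,0,0,0.035],[0,0,0.01,0,0,0,0.035],[0,0,0.008,0,0,0,0.035],[0,0,0.004,0,0,0,0.035],[0,0,0.001,0,0,0,0.035],[0,0,0.001,0,0,0,0.035],[0,0,0,0,0,0,0.035],[0,0,0,0,0,0,0.035],[0,0,0,0,0,0,0.035]]'; python3 -c "
from bench import *
import cv2
cv2.imwrite('pics/p4.png',cv2.resize(capture('side')['color'][160:250,200:320],None,fx=5,fy=5,interpolation=2))"
```

```text
clock: 33.25
tool_pos: [0.4406, 0.0897, 0.0385]
orientation: [[-0.343, 0.939, 0.001], [0.939, 0.343, 0.0], [0.0, 0.001, -1.0]]
force: [0.0, -0.0, -2.5]
finger_gap: 0.0438
grasp_force: 35.0
```

View pics/p4.png

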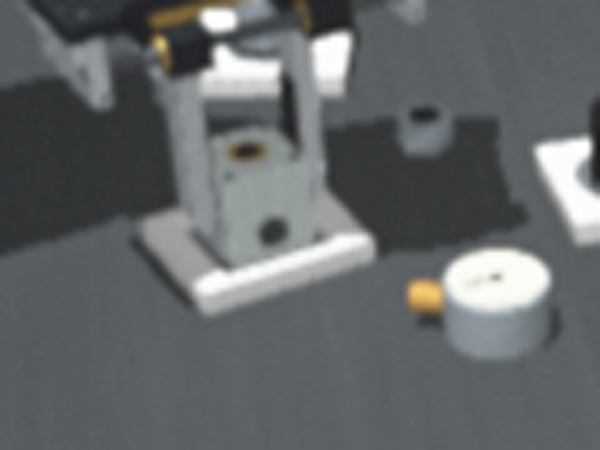

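The block is square in its recess, with its foot at about (265,250) in the crop. I'll finish lowering it.

```bash
python3 -m jog '[[0,0,0.0007,0,0,0,0.035],[0,0,0.0006,0,0,0,0.035],[0,0,0.0006,0,0,0,0.035],[0,0,0,0,0,0,0.035],[0,0,0,0,0,0,0.035]]'
```

```text
clock: 33.72
tool_pos: [0.4404, 0.0896, 0.0364]
orientation: [[-0.343, 0.939, -0.0], [0.939, 0.343, 0.0], [0.0, 0.0, -1.0]]
force: [-4.0, -0.5, 9.0]
finger_gap: 0.0437
grasp_force: 35.0
```

```bash
python3 -m jog '[[0,0,-0.0003,0,0,0,0.048],[0,0,0,0,0,0,0.051],[0,0,0,0,0,0,0.058],[0,0,0,0,0,0,0.066],[0,0,0,0,0,0,0.066],[0,0,-0.01,0,0,0,0.066],[0,0,-0.02,0,0,0,0.066],[0,0,-0.02,0,0,0,0.066],[0,0,-0.03,0,0,0,0.066],[0,0,-0.03,0,0,0,0.066],[0,0,-0.03,0,0,0,0.066]]'; python3 go.py .25 .5 .22 20.1 17
```

```text
clock: 34.63
tool_pos: [0.44, 0.089, 0.1784]
orientation: [[-0.343, 0.939, -0.0], [0.939, 0.343, -0.001], [-0.0, -0.0, -1.0]]
force: [0.6, 0.8, 0.1]
finger_gap: 0.0661
grasp_force: 0.0
turn first [-0.01  0.03 -0.06] rows 1 | then shift [ 0.4513 -0.0372 -0.0416] = 17 x [ 0.0265 -0.0022 -0.0024] | q7 11.0 t 34.6333 gap 0.06611153805775254 F [0.6 0.8 0.1]
```

```bash
python3 -m jog '[[0.0265,-0.0022,-0.0024,0,0,0,0.066],[0.0265,-0.0022,-0.0024,0,0,0,0.066],[0.0265,-0.0022,-0.0024,0,0,0,0.066],[0.0265,-0.0022,-0.0024,0,0,0,0.066],[0.0265,-0.0022,-0.0024,0,0,0,0.066],[0.0265,-0.0022,-0.0024,0,0,0,0.066],[0.0265,-0.0022,-0.0024,0,0,0,0.066],[0.0265,-0.0022,-0.0024,0,0,0,0.066],[0.0265,-0.0022,-0.0024,0,0,0,0.066],[0.0265,-0.0022,-0.0024,0,0,0,0.066],[0.0265,-0.0022,-0.0024,0,0,0,0.066],[0.0265,-0.0022,-0.0024,0,0,0,0.066],[0.0265,-0.0022,-0.0024,0,0,0,0.066],[0.0265,-0.0022,-0.0024,0,0,0,0.066],[0.0265,-0.0022,-0.0024,0,0,0,0.066],[0.0265,-0.0022,-0.0024,0,0,0,0.066],[0,0,0,0,0,0,0.066],[0,0,0,0,0,0,0.066],[0,0,0,0,0,0,0.066],[0,0,0,0,0,0,0.066]]'; python3 - <<'E'
from bench import *
import cv2,numpy as np
t=capture("top");s=capture("side")
np.save("pics/top9.npy",t,allow_pickle=True);np.save("pics/side9.npy",s,allow_pickle=True)
cv2.imwrite("pics/t9.png",cv2.resize(t["color"][110:290,172:492],None,fx=2.5,fy=2.5,interpolation=2))
cv2.imwrite("pics/s9.png",cv2.resize(s["color"][140:335,220:400],None,fx=3,fy=3,interpolation=2))
E
```

```text
clock: 36.3
tool_pos: [0.2624, 0.4747, 0.2151]
orientation: [[-0.342, 0.94, 0.0], [0.94, 0.342, -0.0], [-0.0, 0.0, -1.0]]
force: [0.2, -0.1, 0.1]
finger_gap: 0.0661
grasp_force: 0.0
```

View pics/t9.png

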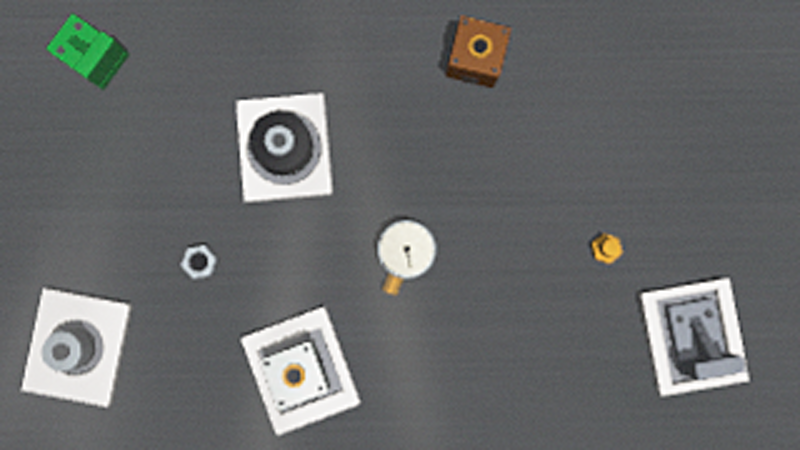

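View pics/s9.png

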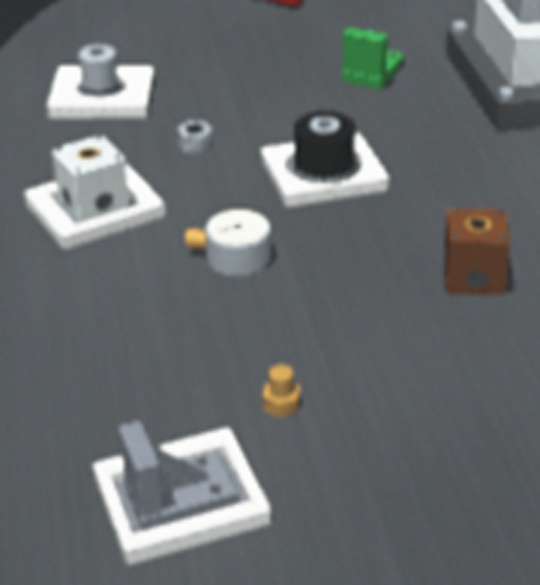

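All four parts are in their nests and the gauge is unmoved at (406,248). The part tops in the top and side crops are coil (279,140)/(324,124), cap (61,351)/(97,51) and block (294,376)/(89,153). I'll do a quick numerical check.

```bash
python3 - <<'E'
from h import *
T,S=load("top9"),load("side9")
for n,a,b,c in [("coil",(279,140),(324,124),(634.5,102.4)),("cap",(61,351),(97,51),(462.5,282)),("block",(294,376),(89,153),(440.5,88.8))]:
    p=tri(T,[(a[0]/2.5+171.7,a[1]/2.5+109.7)],S,[(b[0]/3+219.67,b[1]/3+139.67)])[0]*1000
    print(n,p.round(1),"off",np.round(p[:2]-c,1))
E
```

```text
coil [634.4 102.4  48.9   1.4] off [-0.1 -0. ]
cap [461.3 282.2  46.8   1.3] off [-1.2  0.2]
block [440.   90.1  52.1   0.6] off [-0.5  1.3]
```

Tops are 4 mm above the part heights and offsets are under 2 mm, so all are seated.

```bash
python3 -c "
from bench import *
print(finish_job())"
```

```text
the job is handed in; nothing more can be done
None
```

The job is handed in at about 36 s on the clock, though the hand-in returned no verdict: all four parts look seated in their nests (coil, cap and block measured within 2 mm of centre, bracket checked by eye), the bracket was pressed at about 9 N, and the gauge shows no movement in the pictures.

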